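# Find the full canister of contact pins by hefting and put it on the scale

## Robot

A 6-joint arm with a two-finger parallel gripper is mounted at the origin on the work surface. World frame = base frame: x ahead of the robot, y to its left, z up, the work surface at z = 0. Lengths are in m, angles in rad, forces in N, time in s.
With the tool pointing down it reaches from about 0.4 to 0.825 m from the base axis. Payload 7 kg.
Tool frame: the origin (TCP) lies at the centre of the arm's flange, where the gripper is bolted on; the fingertips stand 178 mm ahead of it and the grasp point (between the pads) lies 159 mm ahead of it; z points along the fingers, y is the direction in which the jaws open and shut (so a half turn about z gives the same grasp; the last joint's range is limited). The gripper opens to 88 mm and grips with 3 to 60 N. Pads are 19 mm wide; open, the fingers measure 130 mm over their backs; the gripper's body (78 mm by 193 mm) begins 47 mm behind the grasp point.
Start: joints at [-0.937, 0.359, 0.012, 0, -1.224, -0.288], TCP at [0.229, -0.635, 0.405] pointing down, gripper open.
Joint ranges: [-3.07, 3.07], [-1.43, 2.12], [-1.02, 1.25], [-3.03, 1.67], [-3.05, -0], [-3.03, 3.03]. Speed limits (rad/s): [2.39, 2.39, 3.01, 3.14, 3.14, 3.14].

## Interface

Orientations are given as [roll, pitch, yaw] about the fixed x, y, z axes, in that order (R = Rz(yaw) Ry(pitch) Rx(roll)).
In Python, from station import arm gives the robot as it stands.
- The arm moves only by the shell command python3 -m handwheel 'ROWS' [OPENING] [FORCE]. ROWS is JSON, a list of rows, each a list of 4 numbers: the shift along the world's x, y, z in cm, then the turn about the world's z in rad. In form: [[dx, dy, dz, yaw], ...]. A call has 1 to 20 rows; each row shifts and turns the commanded pose from where the row before left it; what a row does not reach is not made up. A row lasts 1/10 s, in which the tool goes at most 50 mm and 8.59 degrees, less where a joint would pass 70% of its speed; a pose out of reach is approached as far as the arm can. A call is refused whole if a number of a shift passes 5 or a number of a turn 0.15, either way. A call with a gripper value outside its range is refused whole. OPENING is the closure, from 0 (fully open) to 1 (shut), set as the call begins (- or left out, the last holds). The fingers move at their own pace and stop on an object; FORCE is the grip in N (left out, the last holds). Time passes only in rows, so rows that do not move let the fingers close. It gives the time, the measured TCP pose, the force and the opening at its end, in the units of the state.
- arm.get_state(): the state, without advancing time (a new reading comes with each control period).
- arm.grab_frame(name): name is "side" or "top" or "wrist"; returns a dict with "image" (480x640x3 uint8, red, green, blue), "depth" (480x640 float32, m along the optical axis (not along the pixel's ray), 0 where there is no reading), "vfov" (degrees; the focal length in pixels is half the picture's height over the tangent of half this angle, whatever the lens; pixels are square), "cx", "cy" (the principal point, pixels), "k1" (the pictures are not rectified: a ray, as slopes to the right and down, at radius r is drawn at 1 + k1 r^2 times it, then the intrinsics apply), "rvec" (rotation vector, rad) and "tvec" (3), from world to camera coordinates, as OpenCV has them. Camera axes: x right, y down, z forward; pixel columns grow to the right and rows downward; lengths in m; the calibration is good to about 2 mm. A picture is of the moment at which its call begins.
- arm.job_done(): hands the job in, once; it reports no verdict.
The state is a dict: "t": time; "q": joint angles; "qd": joint speeds; "joint_efforts": joint torques, N m; "eef_pos": TCP position; "ee_rot": TCP orientation; "force": force on the tool from outside, world axes, zero at the start; "moment": the same for the moment, N m; "width": finger opening in m.
Only numpy, scipy, OpenCV 4.12 (cv2) and the standard library are available. Lean on these libraries where they do the work, as an engineer would, in place of code of your own. Each camera call takes 0.05 s, during which the arm holds its last target.

## Task

One of the three closed black boxes holds a canister full of metal contact pins; the canisters in the other two are empty, though they look the same. Lift the boxes a few centimetres to feel which is the heavy one, setting each back upright where it stood, then take the lid off the heavy box and set its canister gently on the round pan of the bench scale, leaving the box in its place.

Things in the scene. Friction and masses are not known exactly. Their poses are not given: they have to be found in the camera images.
- box_a: One of three identical closed black boxes standing loose: 130 mm long (box x), 60 wide (box y), 60 high without lid; walls and floor 4 mm. Origin: centre of underside, z up. To lift, grip across the 60 mm width 45 to 50 mm above the bench. With lid and empty canister it weighs 0.20 kg, with the full one 0.47 to 0.51 kg; which is heavy varies. See box_b for the lid, box_c for the canister.
- box_b: Box like box_a. The loose lid of each box, 126 x 56 x 5 mm, rests on its rim (a 3 mm lip goes inside, 1.5 mm play, no latch, 0.05 kg). In its middle stands a grey bar handle 70 mm long (box x), 12 wide (box y), 18 high: lid top 65 mm, handle top 83 mm above the box's underside.
- box_c: Box like box_a. In the middle of each box, between 12 mm high ribs with 2 to 3 mm play, stands a round canister, metal with white cap, 40 mm across, 50 tall, its foot 4 mm and its top 54 mm above the box's underside. Above the ribs 41 mm are free on either side of it along box x, 6 mm along box y. Full canister 0.30 to 0.34 kg, empty 0.03 kg.
- pan_top (a point): Centre of the top face of the scale's round steel pan, 110 mm in diameter and 55 mm above the bench when empty. The scale's white housing, fixed to the bench, is 120 x 120 mm and 26 mm high and stands in line with the boxes.
- pan (a joint): How far the sprung pan is pressed down, in m: 0 when empty, about 3.5 to 4.1 mm under the full canister, 0 under an empty one; it bottoms at 22 mm (about 16 N).
Mind the look-alikes: they are no part of the job. What is shaped like the box_b but blue or pink is not meant. Leave any red look-alike of the box_c alone.

How it is judged:
By the outcome, as a careful person would: the job done as asked, in the order asked, and still so for the second after the job is handed in, with the robot touching nothing.
It also fails if it takes over 72 s, if anything falls off the work surface, if the arm or the gripper's body presses on something with over 40 N, if the wrist force passes 120 N, or if a joint passes its speed limit or range.

## Working session

There is one attempt and no reset: what is moved stays moved. The work goes in short steps, Python scripts to look and compute and a shell command to move; the robot and the scene stay as the last step left them, time stands still between calls to the robot, and variables do not carry over. Pictures are saved under pics/ and viewed, and the job is handed in when it is done.

```bash
mkdir -p pics; ls; cat > h.py <<'E'
import numpy as np, cv2
from station import arm
def grab(n,f):
    d=arm.grab_frame(n); cv2.imwrite('pics/'+f,cv2.cvtColor(d['image'],cv2.COLOR_RGB2BGR)); 
    np.savez('pics/'+f[:-4]+'.npz',**{k:np.asarray(v) for k,v in d.items()}); return d
def load(f): return {k:v for k,v in np.load('pics/'+f+'.npz').items()}
def ray(d,u,v):
    f=240/np.tan(np.radians(float(d['vfov']))/2)
    K=np.array([[f,0,float(d['cx'])],[0,f,float(d['cy'])],[0,0,1]])
    p=cv2.undistortPoints(np.array([[[u,v]]],float),K,np.array([float(d['k1']),0,0,0]))[0,0]
    R=cv2.Rodrigues(np.array(d['rvec'],float))[0]; t=np.array(d['tvec'],float).ravel()
    return -R.T@t, R.T@np.array([p[0],p[1],1])
def onplane(d,u,v,z):
    o,r=ray(d,u,v); return o+r*(z-o[2])/r[2]
def atdepth(d,u,v):
    o,r=ray(d,u,v); return o+r*float(d['depth'][int(v),int(u)])
E
python3 - <<'E'
from h import *
for n in ['side','top','wrist']:
    d=grab(n,n+'0.png'); print(n,d['vfov'],d['k1'],ray(d,320,240))
s=arm.get_state(); print(s)
E
```

```text
pics
side 43.89496665050594 0.06692994131926702 (array([0.92735644, 0.99236826, 0.73082285]), array([-0.33620445, -0.743423  , -0.57832484]))
top 57.81315843712069 -0.05774418904194708 (array([0.41513942, 0.13754268, 1.056008  ]), array([ 0.10668957,  0.02065615, -0.99408701]))
wrist 66.43439270944974 -0.01042099615506348 (array([ 0.15657703, -0.6604571 ,  0.38383248]), array([ 0.26511337,  0.10142715, -0.95887696]))
{'t': 0.15, 'q': array([-9.36888196e-01,  3.59221911e-01,  1.12776306e-02, -2.99707555e-04,
       -1.22409473e+00, -2.88097809e-01]), 'qd': array([ 1.28617919e-03, -8.42690180e-05,  2.66929921e-03,  1.34361495e-03,
       -6.36856429e-04,  9.06393676e-07]), 'joint_efforts': array([-1.58736810e-03, -5.83276892e+01,  2.93287128e+01,  7.00125530e+00,
        8.76173348e-03, -1.01003059e-04]), 'eef_pos': array([ 0.22874972, -0.63490257,  0.40393354]), 'ee_rot': array([ 3.14032112e+00, -8.29508490e-05, -2.79588429e+00]), 'force': array([-0.40344075,  0.3643966 ,  0.32202235]), 'moment': array([-0.06323277,  0.05491125, -0.04566422]), 'width': 0.0879310534998369}
```

View pics/top0.png

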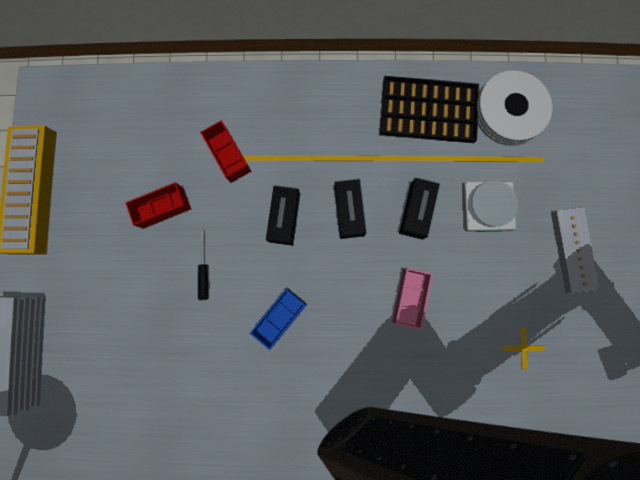

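View pics/side0.png

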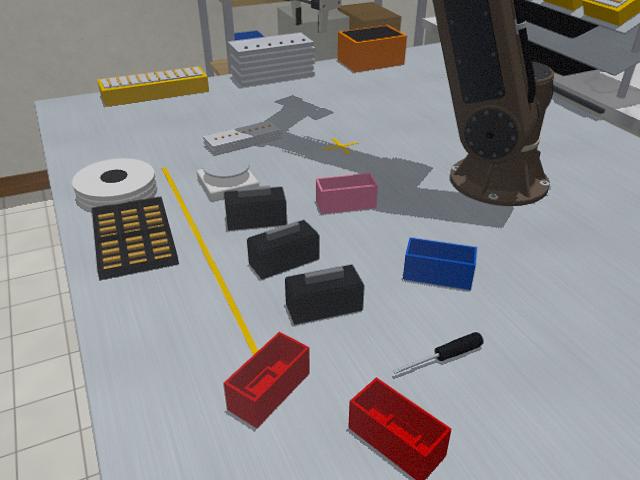

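View pics/wrist0.png

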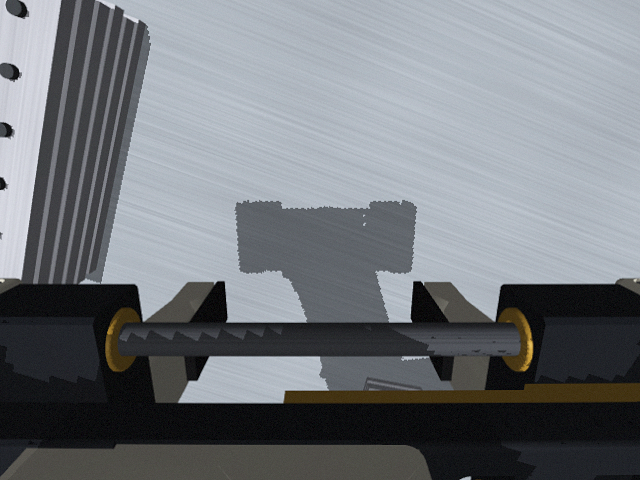

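The top view shows three black boxes with grey handles at about (283,215), (350,208) and (419,208), and the scale pan at (494,204). The pink, blue and red trays are decoys.

```bash
cat > meas.py <<'E'
from h import *
def measure(d,verbose=1):
    im=cv2.cvtColor(d['image'],cv2.COLOR_RGB2HSV); D=d['depth']
    # cloud
    vs,us=np.mgrid[150:270,230:540]
    f=240/np.tan(np.radians(float(d['vfov']))/2)
    K=np.array([[f,0,float(d['cx'])],[0,f,float(d['cy'])],[0,0,1]])
    pts=np.stack([us.ravel(),vs.ravel()],1).astype(float)
    p=cv2.undistortPoints(pts[:,None],K,np.array([float(d['k1']),0,0,0]))[:,0]
    R=cv2.Rodrigues(np.array(d['rvec'],float))[0]; t=np.array(d['tvec'],float).ravel()
    z=D[150:270,230:540].ravel()
    P=(np.c_[p,np.ones(len(p))]*z[:,None]-t)@R
    Z=P[:,2].reshape(120,310)
    print('bench z med',np.median(Z))
    V=im[150:270,230:540,2]; S=im[150:270,230:540,1]
    def comps(m,zpl,mina,name):
        n,l,st,c=cv2.connectedComponentsWithStats(m.astype(np.uint8))
        for i in range(1,n):
            if st[i,4]<mina: continue
            vv,uu=np.nonzero(l==i)
            q=np.array([onplane(d,u+230,v+150,zpl)[:2] for u,v in zip(uu,vv)])
            r=cv2.minAreaRect(q.astype(np.float32)*1000)
            (w,h),a=r[1],np.radians(r[2])
            if h>w: a+=np.pi/2
            a=(a+np.pi/2)%np.pi-np.pi/2
            cc=np.cov(q.T);w_,v_=np.linalg.eigh(cc);a2=np.arctan(v_[1,1]/v_[0,1])
            print(name,'px',c[i]+[230,150],'n',st[i,4],'rect',np.round(r[0],1),np.round(r[1],1),'yaw',round(a,3),'mean',np.round(q.mean(0)*1000,1),'pca',round(a2,3),'z',round(float(np.median(Z[l==i])),4))
    comps((V>60)&(V<150)&(Z>0.072)&(Z<0.095),0.083,60,'handle')
    comps((V<70)&(Z>0.055)&(Z<0.1)|((V<150)&(Z>0.072)),0.065,300,'lid')
    comps((V>120)&(Z>0.045)&(Z<0.065),0.055,500,'pan')
if __name__=='__main__':
    import sys
    measure(load(sys.argv[1]))
E
python3 meas.py top0
python3 -c "
import cv2
i=cv2.imread('pics/top0.png');cv2.imwrite('pics/c0.png',cv2.resize(i[165:255,250:530],None,fx=2.8,fy=2.8,interpolation=2))"
```

```text
bench z med 0.0007841018009395807
handle px [350.50724638 205.16666667] n 138 rect [599.   88.8] [67.4 10.5] yaw 0.112 mean [599.3  88.8] pca 0.114 z 0.083
handle px [422.88888889 204.60740741] n 135 rect [601.4 -75.6] [10.2 68.6] yaw -0.247 mean [601.  -75.6] pca -0.248 z 0.0833
handle px [280.82835821 212.        ] n 134 rect [583.6 247. ] [10.4 66.2] yaw -0.126 mean [583.4 247.1] pca -0.13 z 0.0831
lid px [349.90804598 207.31393678] n 1392 rect [598.1  90.3] [128.9  61.9] yaw 0.099 mean [597.8  89.3] pca 0.112 z 0.0652
lid px [420.72091363 206.68736617] n 1401 rect [599.9 -73.6] [ 60.7 128.8] yaw -0.248 mean [599.6 -74.4] pca -0.237 z 0.0652
lid px [281.97755961 214.0743338 ] n 1426 rect [582.3 246.4] [ 60.3 128.9] yaw -0.125 mean [581.8 246.4] pca -0.125 z 0.0651
pan px [494.82158453 202.78103556] n 1603 rect [ 611.1 -251.8] [104.9 105.1] yaw -1.568 mean [ 611.3 -251.4] pca 0.294 z 0.055
```

View pics/c0.png

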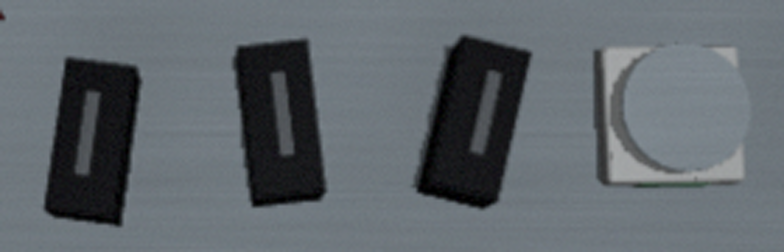

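```bash
python3 -m handwheel '[[2.3,3.5,-0.6,-0.037],[2.3,3.5,-0.6,-0.037],[2.3,3.5,-0.6,-0.037],[2.3,3.5,-0.6,-0.037],[2.3,3.5,-0.6,-0.037],[2.3,3.5,-0.6,-0.037],[2.3,3.5,-0.6,-0.037],[2.3,3.5,-0.6,-0.037],[2.3,3.5,-0.6,-0.037],[2.3,3.5,-0.6,-0.037],[2.3,3.5,-0.6,-0.037],[2.3,3.5,-0.6,-0.037],[2.3,3.5,-0.6,-0.037],[2.3,3.5,-0.6,-0.037],[2.3,3.5,-0.6,-0.037],[2.3,3.5,-0.6,-0.037],[0.4,-0.05,0,0],[0,0,0,0],[0,0,0,0]]' 0 20
```

```text
t: 2.05
eef_pos: [0.6003, -0.0759, 0.3084]
ee_rot: [-3.141, -0.001, 2.895]
force: [-0.6, -0.3, 0.3]
width: 0.0878
```

```bash
python3 -c "
from h import *
grab('wrist','w1.png')"
```

```text
(no output)
```

View pics/w1.png

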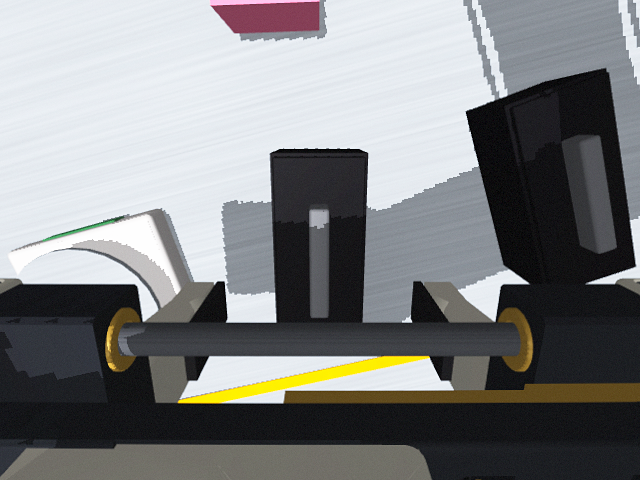

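The wrist view shows box R (columns 272–367) centred between the pads (226–412) and aligned. I'll descend.

```bash
python3 -m handwheel '[[0,0,-2,0],[0,0,-2,0],[0,0,-2,0],[0,0,-2,0],[0,0,-1.2,0],[0,0,-0.6,0],[0,0,-0.4,0],[0,0,0,0],[0,0,0,0]]' 0 20 && python3 -m handwheel '[[0,0,0,0],[0,0,0,0],[0,0,0,0],[0,0,0,0],[0,0,0,0],[0,0,0,0],[0,0,0,0],[0,0,0,0]]' 1 20
```

```text
t: 3.0
eef_pos: [0.6011, -0.0756, 0.2074]
ee_rot: [3.141, 0.001, 2.895]
force: [-0.3, -0.3, 0.4]
width: 0.0875
t: 3.8
eef_pos: [0.6008, -0.0755, 0.2068]
ee_rot: [3.142, 0.0, 2.895]
force: [-1.0, -0.6, 2.8]
width: 0.0599
```

```bash
python3 -m handwheel '[[0,0,0.4,0],[0,0,0.6,0],[0,0,0.8,0],[0,0,0.8,0],[0,0,0.6,0],[0,0,0.4,0],[0,0,0.2,0],[0,0,0,0],[0,0,0,0],[0,0,0,0],[0,0,0,0],[0,0,0,0]]'; python3 -c "
from station import arm
print(arm.get_state()['force']); import numpy as np
F=[]
for i in range(4):
  arm.grab_frame('wrist'); F.append(arm.get_state()['force'])
print(np.round(F,2))"
```

```text
t: 5.0
eef_pos: [0.6007, -0.0755, 0.2444]
ee_rot: [-3.141, -0.0, 2.895]
force: [-0.1, 0.1, -0.8]
width: 0.0599
[-0.05326545  0.13146414 -0.84624386]
[[-0.36  0.34 -0.69]
 [-1.19 -0.19 -2.28]
 [ 0.09  0.39 -1.48]
 [-0.54 -0.11 -2.04]]
```

R reads about 1.5–2 N, so it's an empty one. I'll set it back.

```bash
python3 -m handwheel '[[0,0,-0.6,0],[0,0,-0.8,0],[0,0,-0.8,0],[0,0,-0.6,0],[0,0,-0.4,0],[0,0,-0.3,0],[0,0,-0.2,0],[0,0,-0.1,0],[0,0,0,0],[0,0,0,0]]' && python3 -m handwheel '[[0,0,0,0],[0,0,0,0],[0,0,0,0],[0,0,0,0],[0,0,0,0],[0,0,0,0],[0,0,0,0]]' 0
```

```text
t: 6.2
eef_pos: [0.6009, -0.0755, 0.2069]
ee_rot: [3.141, 0.0, 2.895]
force: [0.1, -0.3, -0.4]
width: 0.0602
t: 6.9
eef_pos: [0.6008, -0.0755, 0.2067]
ee_rot: [-3.142, 0.0, 2.895]
force: [0.5, -0.9, 0.4]
width: 0.0873
```

```bash
python3 -m handwheel '[[0,0,1,0],[0,0,2.5,0],[0,0,3,0],[0,0,3,0],[0,1.4,0.5,0.03],[0,3,0,0.06],[0,3,0,0.06],[0,3,0,0.06],[0,3,0,0.06],[-0.2,3,0,0.091],[0,0,0,0],[0,0,0,0]]'; python3 -c "
from h import *
grab('wrist','w2.png'); grab('top','top2.png')"; python3 meas.py top2
```

```text
t: 8.1
eef_pos: [0.5985, 0.0893, 0.3068]
ee_rot: [-3.142, -0.0, -3.026]
force: [0.6, -0.7, -0.1]
width: 0.0874
bench z med 0.026072770321912353
handle px [422.45517241 204.64827586] n 145 rect [601.3 -74.8] [11.  70.4] yaw -0.252 mean [600.9 -74.6] pca -0.254 z 0.0829
lid px [305.43934    198.25770231] n 14606 rect [595.2 163.3] [280.2 414.1] yaw -1.566 mean [619.5 192.3] pca -1.207 z 0.5514
lid px [420.39606127 206.73450036] n 1371 rect [599.8 -73. ] [ 60.4 128.1] yaw -0.248 mean [599.5 -73.7] pca -0.239 z 0.0652
pan px [494.55364807 202.88963826] n 1631 rect [ 611.1 -250.8] [104.9 107.3] yaw -1.568 mean [ 611.1 -250.8] pca -1.401 z 0.055
```

View pics/w2.png

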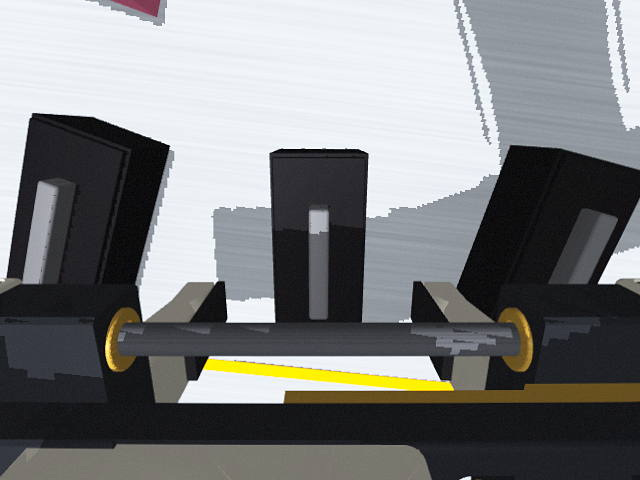

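View pics/top2.png

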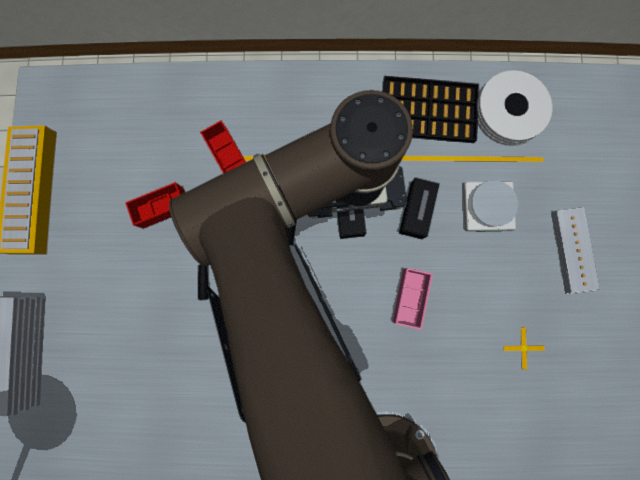

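Box R is back where it stood, with the lid on (under 1 mm of change). The middle box (272–367) is centred between the pads.

```bash
python3 -m handwheel '[[0,0,-2,0],[0,0,-2,0],[0,0,-2,0],[0,0,-2,0],[0,0,-1.2,0],[0,0,-0.5,0],[0,0,-0.3,0],[0,0,0,0]]' 0 20 && python3 -m handwheel '[[0,0,0,0],[0,0,0,0],[0,0,0,0],[0,0,0,0],[0,0,0,0],[0,0,0,0],[0,0,0,0]]' 1 20 && python3 -m handwheel '[[0,0,0.4,0],[0,0,0.6,0],[0,0,0.8,0],[0,0,0.8,0],[0,0,0.6,0],[0,0,0.4,0],[0,0,0.2,0],[0,0,0,0],[0,0,0,0],[0,0,0,0],[0,0,0,0],[0,0,0,0]]'; python3 -c "
from station import arm
import numpy as np
F=[]
for i in range(5):
  F.append(arm.get_state()['force']);arm.grab_frame('wrist')
print(np.round(F,2))"
```

```text
t: 9.0
eef_pos: [0.599, 0.0883, 0.207]
ee_rot: [3.142, 0.0, -3.027]
force: [-0.4, -0.5, -0.4]
width: 0.0875
t: 9.7
eef_pos: [0.5988, 0.0886, 0.207]
ee_rot: [3.141, 0.0, -3.027]
force: [-1.5, 1.0, 3.6]
width: 0.0596
t: 10.9
eef_pos: [0.5987, 0.0885, 0.2444]
ee_rot: [-3.141, -0.0, -3.027]
force: [0.1, 0.6, -4.6]
width: 0.06
[[ 0.11  0.57 -4.6 ]
 [ 1.13  0.33 -4.21]
 [-0.56  0.24 -5.09]
 [ 0.06  0.56 -4.59]
 [-0.1   0.36 -3.64]]
```

The middle box reads about 4.5 N, so it's the heavy one. I'll set it back and lift the third as well, to confirm.

```bash
python3 -m handwheel '[[0,0,-0.6,0],[0,0,-0.8,0],[0,0,-0.8,0],[0,0,-0.6,0],[0,0,-0.4,0],[0,0,-0.3,0],[0,0,-0.2,0],[0,0,-0.1,0],[0,0,0,0],[0,0,0,0]]' && python3 -m handwheel '[[0,0,0,0],[0,0,0,0],[0,0,0,0],[0,0,0,0],[0,0,0,0],[0,0,0,0],[0,0,0,0]]' 0 && python3 -m handwheel '[[0,0,1,0],[0,0,2.5,0],[0,0,3,0],[0,0,3,0],[-0.1,1.4,0.5,-0.02],[-0.3,3,0,-0.04],[-0.3,3,0,-0.05],[-0.3,3,0,-0.05],[-0.3,3,0,-0.05],[-0.3,2.5,0,-0.03],[0,0,0,0],[0,0,0,0]]'; python3 -c "
from h import *
grab('wrist','w3.png')"
```

```text
t: 12.15
eef_pos: [0.5988, 0.0885, 0.207]
ee_rot: [3.141, 0.001, -3.027]
force: [-0.5, -0.3, -1.4]
width: 0.0599
t: 12.85
eef_pos: [0.5988, 0.0885, 0.2066]
ee_rot: [3.142, 0.0, -3.027]
force: [0.1, -0.3, -0.2]
width: 0.0875
t: 14.05
eef_pos: [0.5826, 0.2479, 0.3071]
ee_rot: [3.142, 0.0, 3.018]
force: [0.4, -0.4, -0.3]
width: 0.0874
```

View pics/w3.png

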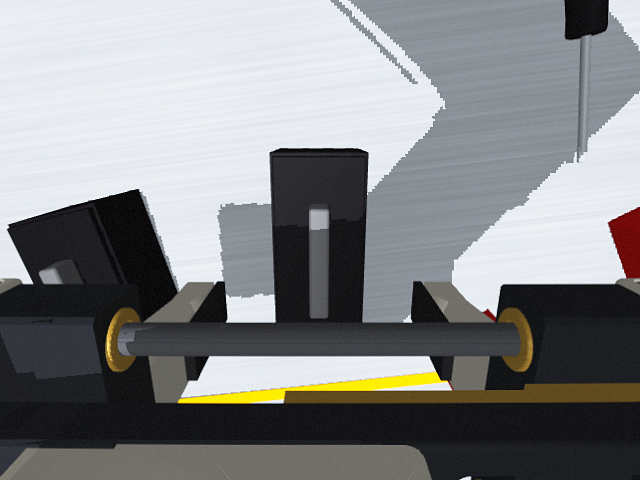

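The third box is centred too, and the red trays are clear of the fingers. I'll lift it.

```bash
python3 -m handwheel '[[0,0,-2,0],[0,0,-2,0],[0,0,-2,0],[0,0,-2,0],[0,0,-1.2,0],[0,0,-0.5,0],[0,0,-0.3,0],[0,0,0,0]]' 0 20 && python3 -m handwheel '[[0,0,0,0],[0,0,0,0],[0,0,0,0],[0,0,0,0],[0,0,0,0],[0,0,0,0],[0,0,0,0]]' 1 20 && python3 -m handwheel '[[0,0,0.4,0],[0,0,0.6,0],[0,0,0.8,0],[0,0,0.8,0],[0,0,0.6,0],[0,0,0.4,0],[0,0,0.2,0],[0,0,0,0],[0,0,0,0],[0,0,0,0],[0,0,0,0],[0,0,0,0]]'; python3 -c "
from station import arm
import numpy as np
F=[]
for i in range(5):
  F.append(arm.get_state()['force']);arm.grab_frame('wrist')
print(np.round(F,2))"; python3 -m handwheel '[[0,0,-0.6,0],[0,0,-0.8,0],[0,0,-0.8,0],[0,0,-0.6,0],[0,0,-0.4,0],[0,0,-0.3,0],[0,0,-0.2,0],[0,0,-0.1,0],[0,0,0,0],[0,0,0,0]]'
```

```text
t: 14.9
eef_pos: [0.583, 0.2474, 0.2071]
ee_rot: [3.141, 0.0, 3.016]
force: [0.1, -0.0, -0.7]
width: 0.0876
t: 15.6
eef_pos: [0.5828, 0.2476, 0.207]
ee_rot: [3.141, 0.0, 3.016]
force: [-1.2, 0.5, 3.6]
width: 0.06
t: 16.8
eef_pos: [0.5827, 0.2474, 0.2444]
ee_rot: [-3.141, -0.0, 3.016]
force: [0.1, 0.3, -3.0]
width: 0.0596
[[ 0.13  0.29 -2.98]
 [-0.22 -0.16 -3.05]
 [-0.71  0.04 -2.13]
 [ 0.12 -0.03 -2.5 ]
 [-0.12 -0.04 -2.57]]
t: 18.05
eef_pos: [0.5829, 0.2476, 0.207]
ee_rot: [3.141, 0.0, 3.017]
force: [-1.3, -0.1, -0.1]
width: 0.0601
```

```bash
python3 -m handwheel '[[0,0,0,0],[0,0,0,0],[0,0,0,0],[0,0,0,0],[0,0,0,0],[0,0,0,0],[0,0,0,0]]' 0 && python3 -m handwheel '[[0,0,1,0],[0,0,2.5,0],[0,0,3,0],[0,0,3,0],[0.1,-1.4,0.5,0.02],[0.3,-3,0,0.04],[0.3,-3,0,0.05],[0.3,-3,0,0.05],[0.3,-3,0,0.05],[0.3,-2.5,0,0.03],[0,0,0,0],[0,0,0,0]]' 0.5; python3 -c "
from h import *
grab('wrist','w4.png');grab('side','s4.png')
d=load('top0')
for p in [(251,331),(285,289),(305,299),(267,348),(395,322),(405,268),(432,274),(424,327),(345,238),(366,234)]: print(p,onplane(d,*p,0.06).round(3))"
```

```text
t: 18.75
eef_pos: [0.5828, 0.2475, 0.2066]
ee_rot: [-3.142, 0.0, 3.016]
force: [-0.7, -0.3, 0.3]
width: 0.0875
t: 19.95
eef_pos: [0.5989, 0.088, 0.3074]
ee_rot: [3.141, 0.001, -3.028]
force: [-0.3, 0.6, 0.2]
width: 0.0442
(251, 331) [0.314 0.314 0.06 ]
(285, 289) [0.409 0.238 0.06 ]
(305, 299) [0.387 0.192 0.06 ]
(267, 348) [0.276 0.277 0.06 ]
(395, 322) [ 0.336 -0.012  0.06 ]
(405, 268) [ 0.458 -0.036  0.06 ]
(432, 274) [ 0.444 -0.098  0.06 ]
(424, 327) [ 0.325 -0.078  0.06 ]
(345, 238) [0.527 0.101 0.06 ]
(366, 234) [0.536 0.052 0.06 ]
```

View pics/w4.png

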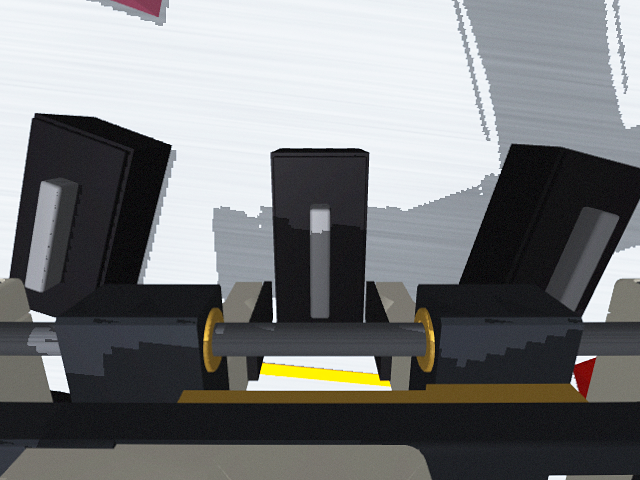

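View pics/s4.png

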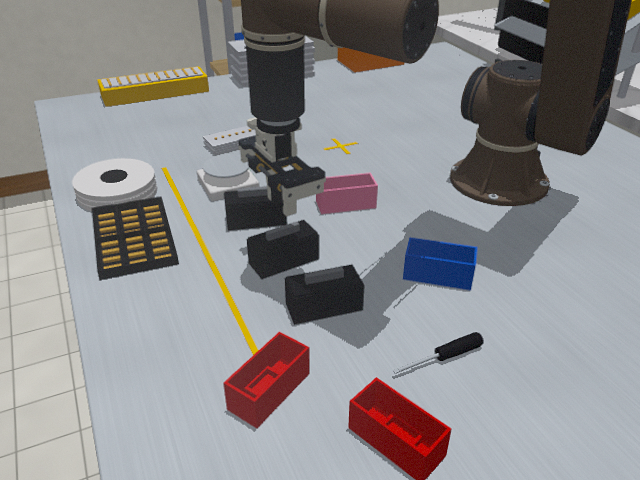

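All three boxes stand upright with lids on. The handle (columns 310–329) is centred between the pads (271–368), so I'll go down and grip it.

```bash
python3 -m handwheel '[[0,0.05,-1.5,0],[0,0,-1.5,0],[0,0,-1.4,0],[0,0,-1,0],[0,0,-0.4,0],[0,0,-0.2,0],[0,0,0,0],[0,0,0,0]]' 0.5 12 && python3 -m handwheel '[[0,0,0,0],[0,0,0,0],[0,0,0,0],[0,0,0,0],[0,0,0,0],[0,0,0,0]]' 1 12 && python3 -m handwheel '[[0,0,0.3,0],[0,0,0.3,0],[0,0,0.5,0],[0,0,0.8,0],[0,0,1,0],[0,0,1.2,0],[0,0,0.9,0],[0,0,0,0]]'; python3 -c "
from h import *
grab('side','s5.png')"
```

```text
t: 20.85
eef_pos: [0.599, 0.089, 0.2472]
ee_rot: [3.141, 0.001, -3.027]
force: [0.7, 0.2, 0.2]
width: 0.0437
t: 21.45
eef_pos: [0.5988, 0.089, 0.2468]
ee_rot: [-3.142, 0.0, -3.027]
force: [0.6, 0.3, 0.1]
width: 0.0117
t: 22.25
eef_pos: [0.5993, 0.0892, 0.2988]
ee_rot: [3.141, 0.003, -3.027]
force: [0.6, -0.3, -0.0]
width: 0.0116
```

View pics/s5.png

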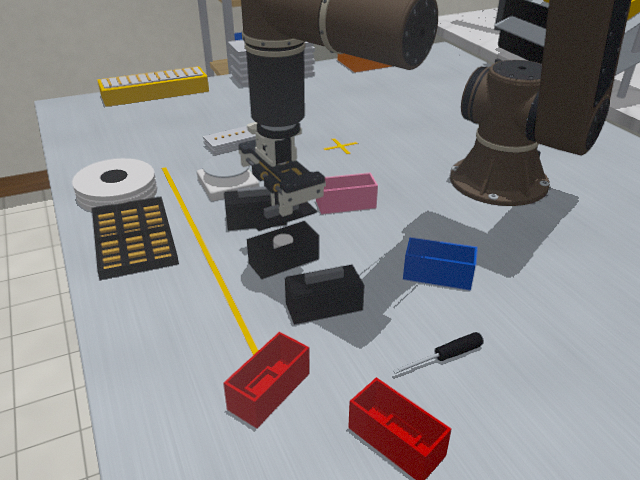

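The lid is off and the white cap shows at (284,241). I'll set the lid on the free bench at about x = 0.44.

```bash
python3 -m handwheel '[[-1,0,0,0],[-2,0,0,0],[-2.5,0,0,0],[-2.5,0,0,0],[-2.5,0,0,0],[-2.5,0,0,0],[-2,0,0,0],[-1,0,0,0],[0,0,-1,0],[0,0,-2,0],[0,0,-2,0],[0,0,-2,0],[0,0,-1.5,0],[0,0,-1,0],[0,0,-0.5,0],[0,0,-0.3,0],[0,0,0,0],[0,0,0,0]]'; python3 -m handwheel '[[0,0,-0.2,0],[0,0,-0.1,0],[0,0,0,0],[0,0,0,0]]'
```

```text
t: 24.1
eef_pos: [0.439, 0.0891, 0.1941]
ee_rot: [3.141, 0.001, -3.027]
force: [0.0, 0.4, -0.7]
width: 0.012
t: 24.5
eef_pos: [0.4387, 0.089, 0.1908]
ee_rot: [3.142, 0.0, -3.027]
force: [-0.4, 0.4, 0.4]
width: 0.0116
```

```bash
python3 -m handwheel '[[0,0,0,0],[0,0,0,0],[0,0,0,0],[0,0,0,0]]' 0.5; python3 -m handwheel '[[0,0,1,0],[0,0,2,0],[0,0,3,0],[0,0,3,0],[0,0,3,0],[0,0,1,0],[0,-3,0,0],[0,-4,0,0],[0,-4,0,0],[0,-4,0,0],[0,-4,0,0],[0,-4,0,0],[0,-4,0,0],[0,0,0,0]]';python3 -c "
from h import *
grab('top','top6.png')
d=grab('side','s6.png')"; python3 -c "
import cv2
i=cv2.imread('pics/top6.png');cv2.imwrite('pics/c6.png',cv2.resize(i[130:350,240:540],None,fx=2.6,fy=2.6,interpolation=2))"
```

```text
t: 24.9
eef_pos: [0.4388, 0.089, 0.1907]
ee_rot: [3.142, 0.0, -3.027]
force: [0.0, -0.4, 0.3]
width: 0.0388
t: 26.3
eef_pos: [0.4381, -0.1844, 0.3206]
ee_rot: [-3.141, -0.001, -3.031]
force: [-0.4, 0.3, -0.1]
width: 0.0438
```

View pics/c6.png

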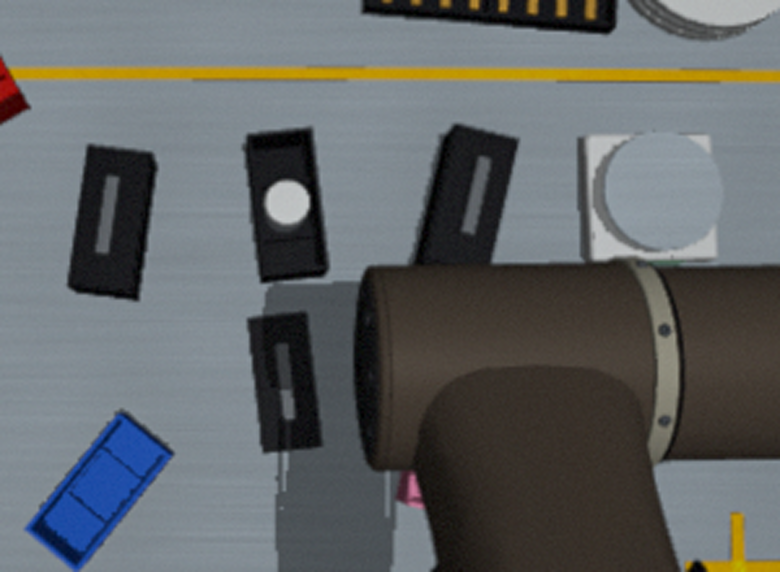

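View pics/s6.png

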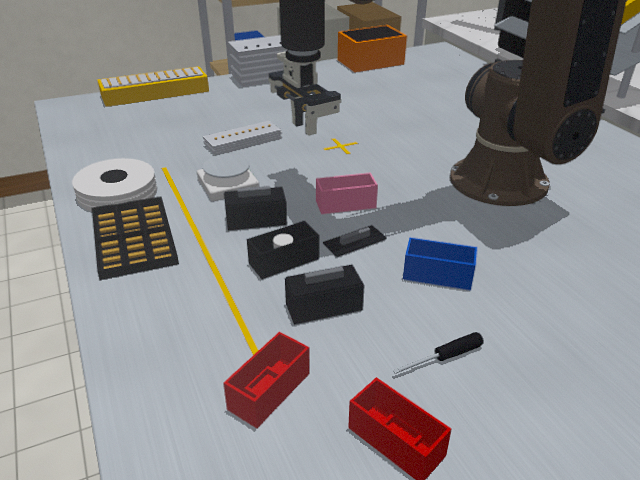

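```bash
cat > cap.py <<'E'
from h import *
import sys
d=load(sys.argv[1]); im=cv2.cvtColor(d['image'],cv2.COLOR_RGB2HSV)
m=np.zeros((480,640),np.uint8); m[180:240,325:375]=((im[180:240,325:375,2]>185)&(im[180:240,325:375,1]<25))
n,l,st,c=cv2.connectedComponentsWithStats(m)
for i in range(1,n):
    if st[i,4]>50:
        vv,uu=np.nonzero(l==i); q=np.array([onplane(d,u,v,0.054)[:2] for u,v in zip(uu,vv)])
        print(c[i],st[i],q.mean(0).round(4),np.ptp(q,axis=0).round(4), np.median(d['depth'][l==i]), atdepth(d,*c[i]).round(4))
E
python3 cap.py top6; python3 -c "
from h import *
print(arm.get_state()['q'].round(3))"; python3 meas.py top6
```

```text
[349.99438202 207.50561798] [343 201  15  14 178] [0.5992 0.0886] [0.0308 0.0327] 1.0149269 [0.599  0.0887 0.0552]
[ 0.023  0.104 -0.536 -0.    -0.932 -1.481]
bench z med 0.0018388339450985378
handle px [422.55944056 204.46153846] n 143 rect [601.3 -74.8] [10.7 69.2] yaw -0.246 mean [601.3 -74.9] pca -0.244 z 0.0827
handle px [280.81756757 212.26351351] n 148 rect [582.7 247.2] [11.3 67.9] yaw -0.132 mean [582.8 247.1] pca -0.132 z 0.083
lid px [451.69549218 242.48008937] n 7609 rect [ 561.5 -158.9] [211.8 378.8] yaw -1.57 mean [ 516.6 -144.1] pca 1.437 z 0.5604
lid px [282.10014104 214.04231312] n 1418 rect [582.1 246. ] [ 59.9 128.6] yaw -0.123 mean [581.9 246.1] pca -0.124 z 0.0651
pan px [494.63355953 202.87106724] n 1621 rect [ 611.1 -250.8] [104.9 107.2] yaw -1.568 mean [ 611.1 -251. ] pca 0.169 z 0.055
```

```bash
python3 -m handwheel '[[1.46,2.48,0,0.143],[1.46,2.48,0,0.143],[1.46,2.48,0,0.143],[1.46,2.48,0,0.143],[1.46,2.48,0,0.143],[1.46,2.48,0,0.143],[1.46,2.48,0,0.143],[1.46,2.48,0,0.143],[1.46,2.48,0,0.143],[1.46,2.48,0,0.143],[1.46,2.48,0,0.143],[0,0,-2,0],[0,0,-2,0],[0,0,0,0],[0,0,0,0]]' 0.32 20; python3 -c "
from h import *
grab('wrist','w7.png')"
```

```text
t: 27.9
eef_pos: [0.5991, 0.0927, 0.281]
ee_rot: [3.141, -0.0, -1.452]
force: [0.3, -0.2, -0.2]
width: 0.0594
```

View pics/w7.png

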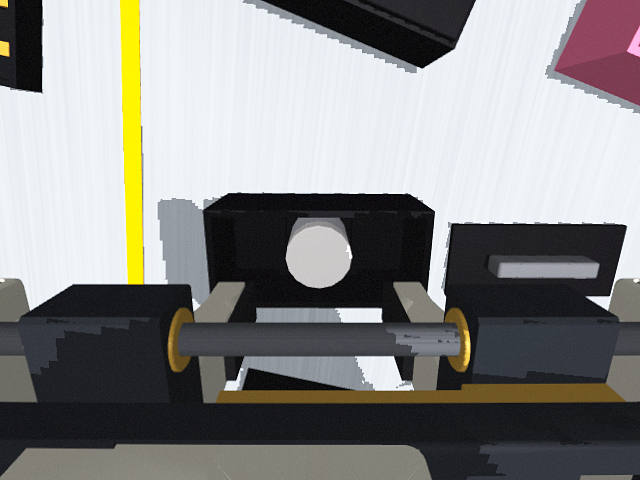

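The cap (centre column 319) sits midway between the pads, and the box is aligned. I'll correct y by −4 mm and descend.

```bash
python3 -m handwheel '[[0,-0.4,0,-0.006],[0,0,-1.5,0],[0,0,-1.5,0],[0,0,-1.5,0],[0,0,-1.4,0],[0,0,-1,0],[0,0,-0.6,0],[0,0,-0.4,0],[0,0,0,0],[0,0,0,0]]'; python3 -m handwheel '[[0,0,0,0],[0,0,0,0],[0,0,0,0],[0,0,0,0],[0,0,0,0],[0,0,0,0]]' 1 20
```

```text
t: 28.95
eef_pos: [0.5996, 0.0878, 0.202]
ee_rot: [-3.141, 0.0, -1.46]
force: [-0.4, -1.1, 0.0]
width: 0.06
t: 29.55
eef_pos: [0.5995, 0.0878, 0.2019]
ee_rot: [-3.141, 0.0, -1.46]
force: [-0.6, 0.6, 2.2]
width: 0.0385
```

```bash
python3 -m handwheel '[[0,0,0.4,0],[0,0,0.8,0],[0,0,1.2,0],[0,0,2,0],[0,0,2,0],[0,0,2,0],[0,0,2,0],[0,0,1.5,0],[0,0,0.6,0],[0,0,0,0],[0,0,0,0]]'; python3 -c "
from h import *
grab('side','s8.png');grab('wrist','w8.png');print(arm.get_state()['force'],arm.get_state()['width'])"
```

```text
t: 30.65
eef_pos: [0.599, 0.0877, 0.3262]
ee_rot: [3.141, 0.0, -1.46]
force: [0.4, 0.6, -3.8]
width: 0.039
[-1.0235887  -0.21740901 -2.89564496] 0.03924131599785482
```

View pics/s8.png

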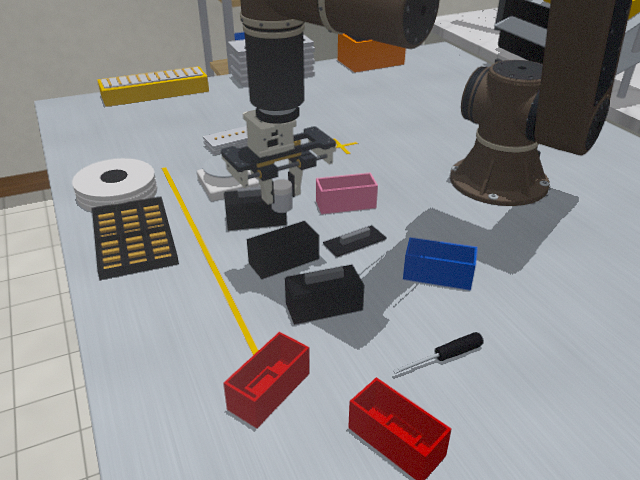

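View pics/w8.png

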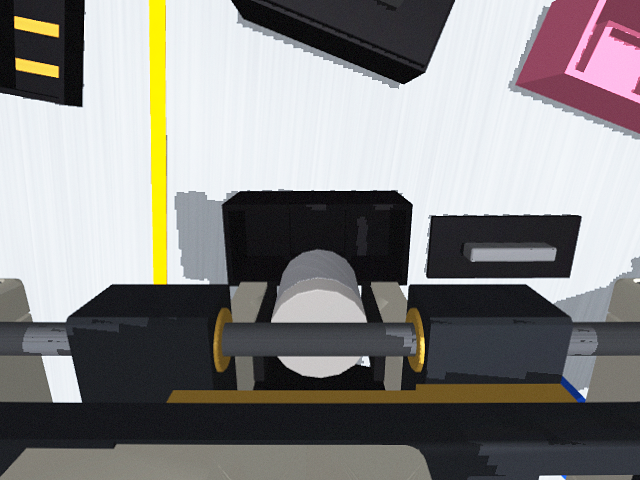

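The canister is held upright, with about 3.3 N on the wrist, so it's full. The box stayed put. Next it goes to the pan.

```bash
python3 -m handwheel '[[0,-0.6,0,0],[0,-1.4,0,0],[0.1,-2.1,0,0],[0.1,-2.6,0,0],[0.1,-2.6,0,0],[0.1,-2.6,0,0],[0.1,-2.6,0,0],[0.1,-2.6,0,0],[0.1,-2.6,0,0],[0.1,-2.6,0,0],[0.1,-2.6,0,0],[0.1,-2.6,0,0],[0.1,-2.6,0,0],[0.1,-1.9,0,0],[0,-1.3,0,0],[0,-0.6,0,0],[0,0,0,0],[0,0,0,0],[0,0,0,0]]'; python3 -m handwheel '[[0,0,-0.8,0],[0,0,-1.4,0],[0,0,-1.6,0],[0,0,-1.4,0],[0,0,-0.8,0],[0,0,-0.4,0],[0,0,0,0],[0,0,0,0]]'; python3 -c "
from h import *
grab('side','s9.png');grab('wrist','w9.png');print(arm.get_state()['force'],arm.get_state()['width'])"
```

```text
t: 32.65
eef_pos: [0.6114, -0.2505, 0.3267]
ee_rot: [-3.142, 0.0, -1.459]
force: [-0.3, -0.5, -2.7]
width: 0.0391
t: 33.45
eef_pos: [0.6117, -0.2513, 0.2632]
ee_rot: [-3.141, -0.0, -1.46]
force: [-0.0, 0.6, -2.7]
width: 0.0392
[-0.43027752 -0.03639271 -2.50823961] 0.039380384432084074
```

View pics/s9.png

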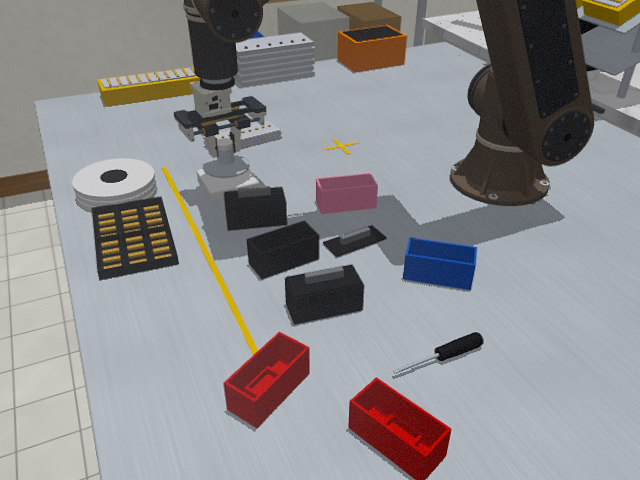

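View pics/w9.png

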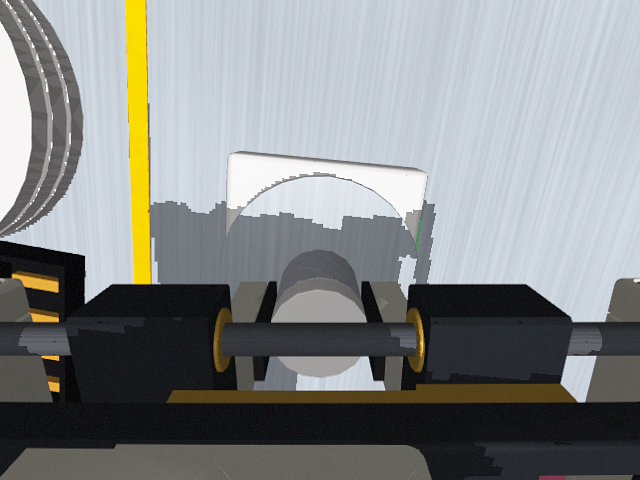

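The canister hangs over the centre of the pan, with its foot about 1 cm above. I'll lower it slowly.

```bash
python3 -m handwheel '[[0,0,-0.3,0],[0,0,-0.2,0],[0,0,-0.2,0],[0,0,-0.1,0],[0,0,-0.1,0],[0,0,-0.1,0],[0,0,-0.1,0],[0,0,0,0],[0,0,0,0]]'; python3 -m handwheel '[[0,0,-0.1,0],[0,0,-0.1,0],[0,0,0,0],[0,0,0,0],[0,0,0,0]]';  python3 -c "
from h import *
F=[]
for i in range(4):
  F.append(arm.get_state()['force']);arm.grab_frame('wrist')
print(np.round(F,2))"
```

```text
t: 34.45
eef_pos: [0.6114, -0.2512, 0.2518]
ee_rot: [-3.141, -0.0, -1.46]
force: [-0.4, -0.4, -2.1]
width: 0.0392
t: 34.95
eef_pos: [0.6114, -0.2512, 0.2498]
ee_rot: [-3.141, -0.0, -1.46]
force: [-0.9, 0.4, -0.8]
width: 0.0393
[[-0.89  0.45 -0.8 ]
 [-0.61 -0.38  0.14]
 [-0.09  0.04 -1.32]
 [-0.32 -0.33  0.11]]
```

The pan is carrying nearly all the load. I'll release and retreat.

```bash
python3 -m handwheel '[[0,0,-0.05,0],[0,0,0,0],[0,0,0,0]]'; python3 -m handwheel '[[0,0,0,0],[0,0,0,0],[0,0,0,0],[0,0,0,0],[0,0,0,0],[0,0,0,0]]' 0.25; python3 -m handwheel '[[0,0,0.5,0],[0,0,1,0],[0,0,1.5,0],[0,0,2,0],[0,0,2,0],[0,0,2,0],[0,0,2,0],[-2,0,1,0],[-3,0,0,0],[-4,0,0,0],[-4,0,0,0],[-4,0,0,0],[0,0,0,0],[0,0,0,0]]'; python3 -c "
from h import *
d=grab('top','top10.png');grab('side','s10.png')
im=d['image'];cv2.imwrite('pics/c10.png',cv2.resize(im[130:350,240:540,::-1],None,fx=2.6,fy=2.6,interpolation=2))
im=cv2.imread('pics/s10.png');cv2.imwrite('pics/c10s.png',cv2.resize(im[120:330,150:400],None,fx=2.8,fy=2.8,interpolation=2))"
```

```text
t: 35.45
eef_pos: [0.6114, -0.2512, 0.2492]
ee_rot: [-3.142, -0.0, -1.46]
force: [-0.7, -0.6, 0.4]
width: 0.0392
t: 36.05
eef_pos: [0.6114, -0.2512, 0.2492]
ee_rot: [-3.142, -0.0, -1.46]
force: [-0.2, 0.6, 0.3]
width: 0.0655
t: 37.45
eef_pos: [0.4408, -0.2514, 0.3713]
ee_rot: [-3.138, -0.001, -1.46]
force: [0.4, -0.7, -0.4]
width: 0.066
```

View pics/c10.png

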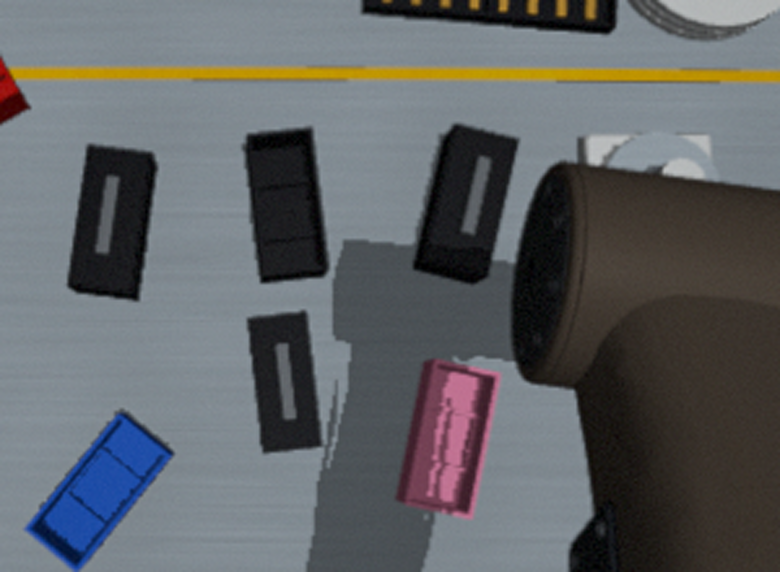

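View pics/c10s.png

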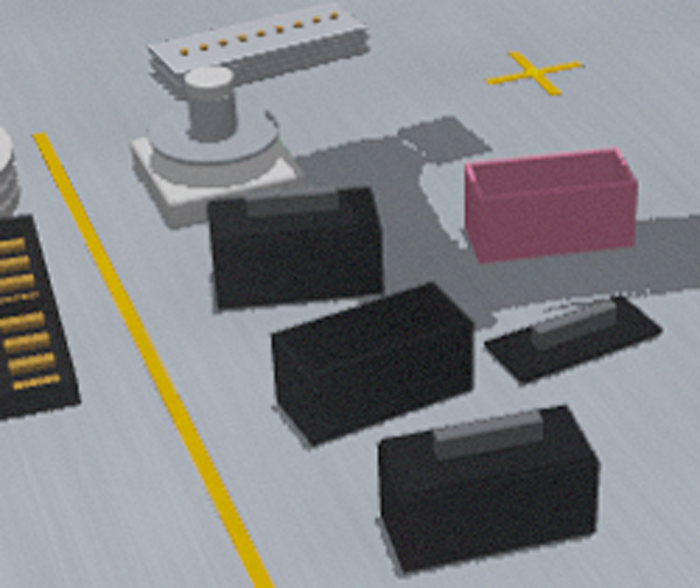

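The canister stands upright in the middle of the pan, the open box is in place, and the other two are closed. One depth check on the cap height, then I'll hand in.

```bash
python3 - <<'E'
from h import *
d=load('s10')
im=cv2.cvtColor(d['image'],cv2.COLOR_RGB2HSV)
for p in [(225,147),(222,147),(228,147),(207,170),(240,168)]: print(p,im[p[1],p[0]],atdepth(d,*p).round(4))
E
python3 -c "
from station import arm
s=arm.get_state();print(s['t'],abs(s['qd']).max());arm.job_done()"
```

```text
(225, 147) [150   3 202] [ 0.6105 -0.2437  0.103 ]
(222, 147) [150   3 203] [ 0.6156 -0.2515  0.1005]
(228, 147) [135   3 203] [ 0.6041 -0.2414  0.1028]
(207, 170) [108  17 177] [ 0.657  -0.252   0.0489]
(240, 168) [105  20 175] [ 0.5833 -0.2297  0.0494]
37.55 0.021673590247881225
the job is handed in; nothing more can be done
```

The full canister is standing on the centre of the scale pan. I handed the job in at about 37.6 s of the 72 s allowed.

- **Weighing:** I lifted all three boxes about 4 cm and set each back upright. The right and left boxes read about 1.7 N and 2.6 N, the middle one about 4.4 N. The wrist force scatters by about 1 N, but the middle box was clearly the heavy one.
- **Lid and canister:** I took the lid off the middle box and laid it on free bench in front of it. Then I gripped the canister (about 3 N on the wrist), lowered it slowly onto the pan and let go once the pan carried nearly all the load.

**Last checks:**
- **Canister:** it stands upright near the pan centre. The cap top measures about 0.10 m above the bench, where a pressed pan would put it.
- **Pan:** the pan face is at about 0.049 m, roughly 6 mm below empty by that single depth reading. That is a little more than the expected 3.5 to 4.1 mm, but depth is only good to about 2 mm.
- **Boxes:** the open box is in its place, and the other two are closed and within about 1 mm of where they stood. The look-alikes were not touched.
- **Grip width:** the fingers read 38.5 to 39.4 mm on the 40 mm canister, slightly low. It did not slip.

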